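# Present a lens tube to the slanted inspection microscope

## Task

The lens tube on the optics bench is due a dust check: swing the clamp lever on its socket block fully open and leave it open, then draw the tube straight up out of the socket. Tip the tube so that its lower glass end looks straight into the upward-slanted inspection microscope, in line with the microscope's barrel, with a gap of about 40 mm between the two glasses. Finish while still holding the tube there, steady in the air; do not touch the microscope with the tube, and leave the jar, the mouse and the screwdriver alone.

Things in the scene. Friction and masses are not known exactly. Their poses are not given: they have to be found in the camera images.
- tube_grip (a point): Lens tube, 110 mm long, about 160 g, upright in the block. From its lower end: steel barrel 24 mm diameter x 40 (in the socket; glass in its end), steel flange 52 mm diameter x 6 (rests on the block's top), black round part 28 mm diameter x 64, where to grip it. This point: on its axis, 82 mm from the lower end, 36 mm above the flange, 28 mm below the top. z: from the lower end to the top.
- tube_face (a point): Centre of the lens tube's lower glass end, 82 mm from tube_grip along the tube's -z. At the start it is hidden in the socket, 40 mm below the block's top.
- block: Fixed dark steel socket block, 96 (x) x 136 (y) x 50 (z) mm, screwed to a 12 mm thick black breadboard on the bench. Origin at the centre of its underside (12 mm above the bench), z up. The socket is a vertical 26 mm hole at its middle; the clamp lever lies on its top.
- lever (a joint): Clamp lever's angle, rad: 0 to 0.12 at the start (shut, along the block's -y, over the edge of the tube's flange so that the tube cannot be drawn), 1.6 at the stop (fully open, along the block's -x, towards the robot). It swings level about a vertical pin, clockwise seen from above as it opens, turns easily (under 2 N at the knob, no spring) and stays where it is left.
- lever_pivot (a point): Pin of the clamp lever, at the underside of the lever plate (8 mm above the block's top), at x -25.5, y +45 mm in the block's frame. The plate is 18 mm wide, 6 mm thick. At joint angle a the knob lies 93 mm from the pin in the direction (-sin a, -cos a) of the block's x, y.
- lever_knob (a point): Upright black round knob at the free end of the clamp lever: 16 mm diameter, 46 mm high above the lever plate. This point is on its axis, half-way up (23 mm above the plate's top). It can be gripped from above, or pushed.
- scope_head: Slanted inspection microscope, fixed on a dark foot: white barrel 36 mm diameter, steel nose 26 mm diameter, 105 mm long in all, looking up and roughly towards the robot at 35 degrees from upright. Origin at the centre of its front glass, 180 mm above the bench; z is the line of sight, pointing out of the glass. The tube's lower glass belongs at +40 mm on this z axis, the tube's z parallel to it.
- jar: Bystander, loose: small amber glass jar with a white cap, 42 mm diameter, 50 mm high, on the breadboard beyond the work; origin at the centre of its underside.
- mouse: Bystander, loose: black computer mouse, 100 x 58 x 31 mm, on the bench to the robot's right; origin at the centre of its underside.
- driver: Bystander, loose: screwdriver lying on the bench to the robot's left, its length along its x axis.
Mind the look-alikes: they are no part of the job. What is shaped like the part that bears tube_grip but green or purple is not meant.

How it is judged:
On the way, in this order (a step that is already met when the one before it is completed fails the run):
1. the clamp lever is swung open (over 1.2 rad) with the tube still in its socket (value of joint lever above 1.2 rad and z of tube_face in the frame of block below 0.02 m), for 0.1 s.
2. the tube is drawn up, its lower end clear of the block's top, held by the fingers (z of tube_face in the frame of block above 0.053 m and contact force between tube and the fingers above 0.5 N), for 0.1 s.
At the end, for the whole second after the job is handed in: The fingers hold the tube still in the air: lower glass 20 to 65 mm in front of the microscope's glass, within 15 mm of its line of sight in each cross direction, axes within 12 degrees, lower end towards the microscope; touching neither block nor microscope; lever open (over 1.1 rad) (z of tube_face in the frame of scope_head between 0.02 and 0.065 m and x of tube_face in the frame of scope_head between -0.015 and 0.015 m and y of tube_face in the frame of scope_head between -0.015 and 0.015 m and z of tube_grip in the frame of scope_head above 0.095 m and angle between the z axis of tube_grip and the z axis of scope_head, either way round below 0.21 rad and height (world z) of tube_face above 0.15 m and value of joint lever above 1.1 rad and contact force between tube and the fingers above 0.5 N and contact force between tube and block below 0.05 N and contact force between tube and scope below 0.05 N and linear speed of tube below 0.02 m/s and angular speed of tube below 0.15 rad/s); the arm keeps its last pose, push and grip.
It fails at once if the tube touches the microscope (contact force between tube and scope above 0.5 N).
It fails at once if the jar, the mouse or the screwdriver is moved more than 20 mm (distance of any of jar, mouse, driver from where it was at the start of the episode above 0.02 m).
It also fails if it takes over 54 s, if anything falls off the work surface, if the arm or the gripper's body presses on something with over 40 N, if the wrist force passes 120 N, or if a joint passes its speed limit or range.

## Robot

A 7-joint arm with a two-finger parallel gripper is mounted at the origin on the work surface. World frame = base frame: x ahead of the robot, y to its left, z up, the work surface at z = 0. Lengths are in m, angles in rad, forces in N, time in s.
With the tool pointing down it reaches from about 0.425 to 0.925 m from the base axis. Payload 6.8 kg.
Tool frame: the origin (TCP) lies on the centre line of the jaws, within the pads' length; the fingertips stand bot.tip_reach ahead of it and the grasp point (between the pads) lies 3 mm ahead of it (bot.tip_reach is the distance from the TCP to the fingertips, in m); z points along the fingers, y is the line along which they close (so a half turn about z gives the same grasp; the last joint's range is limited). The gripper opens to 85 mm and grips with 20 to 120 N. Pads are 22 mm wide; open, the fingers measure 114 mm over their backs; the gripper's body (76 mm by 85 mm) begins 54 mm behind the grasp point. The pads swing forward as they close: fully open they stand 13 mm farther back than shut.
Start: joints at [-1.328, 0.477, 0.022, 1.555, -0.011, 1.109, -0.083], TCP at [0.232, 0.634, 0.253] pointing down, gripper open.
Joint ranges: [-2.96, 2.96], [-0.34, 2.1], [-1.41, 1.46], [0.24, 2.44], [-1.37, 4.51], [0.17, 1.92], [-2.96, 2.96]. Speed limits (rad/s): [2.39, 2.39, 3.14, 3.14, 3.14, 3.14, 3.14].

## Interface

Orientations are given as a unit quaternion [w, x, y, z].
In Python, from station import bot gives the robot as it stands.
- The arm moves only by the tool jog_arm, never from a script. Its argument "deltas" is a list of rows, each a list of 7 numbers: the shift along the world's x, y, z in m, then the turn, a rotation vector about the world's x, y, z in rad, then the opening, from 0 (shut) to 1 (fully open). In form: [[x, y, z, rx, ry, rz, grip], ...]. A call has 1 to 10 rows; each row shifts and turns the commanded pose from where the row before left it; what a row does not reach is not made up. A row lasts 1/10 s, in which the tool goes at most 50 mm and 8.59 degrees, less where a joint would pass 70% of its speed; a pose out of reach is approached as far as the arm can. A call with a gripper value outside its range is refused whole. The fingers move at their own pace and stop on an object; "newtons" is the grip in N (left out, the last holds). Time passes only in rows, so rows that do not move let the fingers close. It gives the time, the measured TCP pose, the force, the opening and the grip force at its end, in the units of the state.
- bot.get_obs(): the state, without advancing time (a new reading comes with each control period).
- bot.read_camera(name): name is "scene" or "top" or "wrist"; returns a dict with "img" (420x560x3 uint8, red, green, blue), "K" (3x3 intrinsics, pixels), "eye" and "attitude" of the camera in the world. Camera axes: x right, y down, z forward; pixel columns grow to the right and rows downward; lengths in m; the calibration is good to about 2 mm. A picture is of the moment at which its call begins. There is no depth.
- bot.hand_in(): hands the job in; it is judged then, once.
The state is a dict: "t": time; "q": joint angles; "joint_vel": joint speeds; "joint_torque": joint torques, N m; "eef_pos": TCP position; "tool_rot": TCP orientation; "contact_force": force on the tool from outside, world axes, zero at the start; "torque": the same for the moment, N m; "gripper_width": opening from 0.0 (shut) to 1.0 (fully open); "grasp_force": force on a finger pad.
Only numpy, scipy, OpenCV 4.12 (cv2) and the standard library are available. Lean on these libraries where they do the work, as an engineer would, in place of code of your own. Each camera call takes 0.05 s, during which the arm holds its last target. There are 200 camera calls.

## Working session

There is one attempt and no reset: what is moved stays moved. The work goes in short steps, Python scripts to look and compute and a tool call to move; the robot and the scene stay as the last step left them, time stands still between calls to the robot, and variables do not carry over. Pictures are saved under pics/ and viewed, at most 10 in all, crops included, and the job is handed in when it is done.

Besides the shell and the picture viewer there is one more tool, called after "Request:" as a command line: name --pt "numbers of a row" for each row, then --argument value for the rest. jog_arm: Moves the arm, as the interface text tells. Its arguments: {"type":"object","properties":{"deltas":{"type":"array"},"newtons":{"type":"number"}},"required":["deltas"]}

```bash
mkdir -p pics; ls; python3 - <<'E'
from station import bot
import cv2,numpy as np
print(bot.get_obs(), bot.tip_reach)
for n in("scene","top"):
    c=bot.read_camera(n); cv2.imwrite(f"pics/{n}0.png",c["img"][:,:,::-1]); print(n,c["K"],c["eye"],c["attitude"])
E
```

```text
pics
{'t': 0.0, 'q': array([-1.32809109,  0.47778698,  0.02235515,  1.55648017, -0.01147677,
        1.1092951 , -0.08310534]), 'joint_vel': array([ 3.46632626e-05, -1.70865701e-03, -1.36550481e-03, -1.74750818e-03,
       -1.02750570e-03,  1.23506770e-03, -1.38925572e-03]), 'joint_torque': array([-8.40138346e-04, -5.96447933e+01,  1.60758700e+00, -2.81190777e+01,
        1.24991246e-02,  9.52859817e-03, -1.95204825e-05]), 'eef_pos': array([0.23179975, 0.63334979, 0.25232266]), 'tool_rot': array([-7.89162067e-05,  1.74498298e-01,  9.84657045e-01, -9.17214689e-04]), 'contact_force': array([-0.36155703, -0.25421142,  0.37193262]), 'torque': array([ 0.01702643,  0.02665728, -0.05997753]), 'grasp_force': 0.0, 'gripper_width': 0.9987363685230985} 0.022
scene [[515.91123305   0.         267.52260285]
 [  0.         515.91123305 212.11630726]
 [  0.           0.           1.        ]] [1.23984625 0.35278558 1.16184504] [-0.16753896  0.48342727  0.816108   -0.26869405]
top [[452.78378972   0.         281.17563294]
 [  0.         452.78378972 206.79577409]
 [  0.           0.           1.        ]] [0.31575194 0.0114272  1.49759811] [-0.05815769  0.70672856 -0.70213263  0.06451507]
```

View pics/scene0.png

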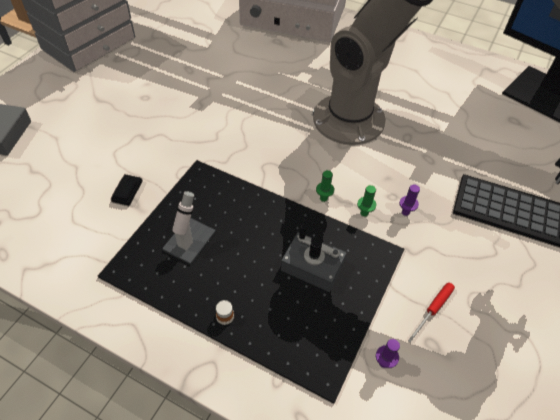

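View pics/top0.png

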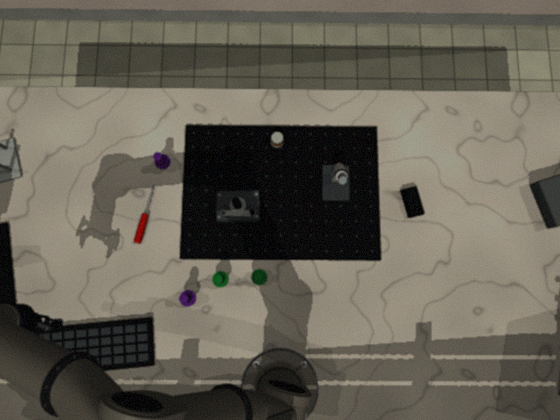

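The scene view shows the block and tube at about (313,258), the microscope at (185,215) and the jar at (225,312). In the top view, the block is at (238,206), the microscope at (340,178), the jar at (277,139), the mouse at (412,201) and the driver at (145,215). I'll enlarge these areas.

```bash
python3 - <<'E'
import cv2,numpy as np
def crop(f,x,y,w,h):
    a=cv2.imread(f)[y:y+h,x:x+w]
    a=(255*(a/255.)**.5).astype(np.uint8)
    return cv2.resize(a,(400,300),interpolation=cv2.INTER_CUBIC)
A=np.vstack([np.hstack([crop("pics/scene0.png",270,210,100,75),crop("pics/scene0.png",140,185,100,75)]),
 np.hstack([crop("pics/top0.png",200,175,80,60),crop("pics/top0.png",305,150,80,60)])])
cv2.imwrite("pics/c0.png",A)
E
```

```text
(no output)
```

View pics/c0.png

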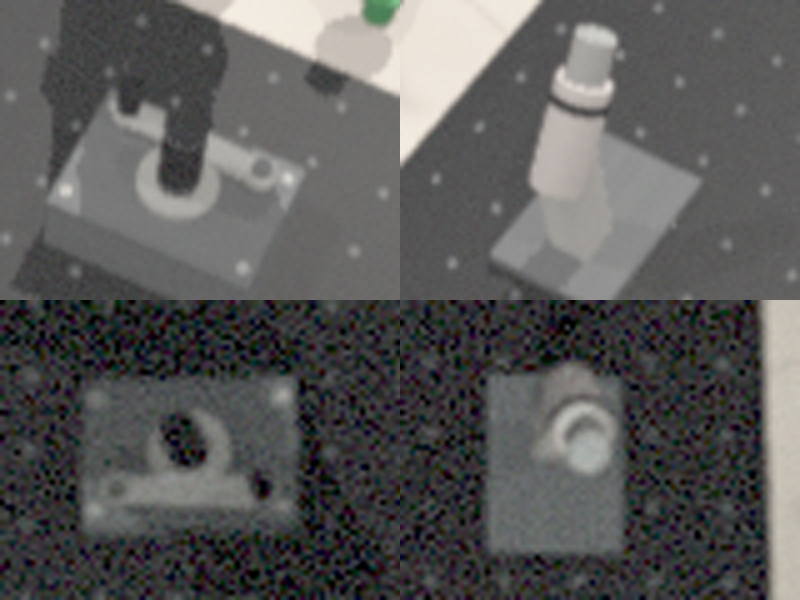

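Composite of four enlarged crops:
- **Scene, block:** flange centre (314,256), pin (335.8,252), knob top (302,231).
- **Scene, microscope:** glass (189,194), with the barrel running down to (279-140, …)≈(280,232) in crop-scaled terms.
- **Top, block:** flange (237.6,203), pin (223.4,212.6), knob (252.4,211.4).
- **Top, microscope:** glass (342.4,180).

The lever is shut along -y.

```bash
cat > h.py <<'E'
from station import bot
import numpy as np, cv2
from scipy.spatial.transform import Rotation as R
def rot(q): return R.from_quat(np.roll(q,-1))
def ray(c,u,v):
    d=rot(c["attitude"]).apply(np.linalg.inv(c["K"])@[u,v,1]); return np.array(c["eye"]),d/np.linalg.norm(d)
def onz(c,u,v,z):
    e,d=ray(c,u,v); return e+d*(z-e[2])/d[2]
def tri(*cuv):
    A=0;b=0
    for c,u,v in cuv:
        e,d=ray(c,u,v); P=np.eye(3)-np.outer(d,d); A=A+P; b=b+P@e
    return np.linalg.solve(A,b)
def proj(c,p):
    x=c["K"]@rot(c["attitude"]).inv().apply(np.array(p)-c["eye"]); return x[:2]/x[2]
E
python3 - <<'E'
from h import *
np.set_printoptions(precision=4,suppress=True)
s=bot.read_camera("scene");t=bot.read_camera("top")
S=lambda x,y:(270+x/4,210+y/4); S2=lambda x,y:(140+(x-400)/4,185+y/4)
T=lambda x,y:(200+x/5,175+(y-300)/5); T2=lambda x,y:(305+(x-400)/5,150+(y-300)/5)
for n,z,a,b in [("flange",.068,S(177,185),T(188,441)),("pin",.076,S(263,168),T(117,488)),("knob",.122,S(129,88),T(262,482)),("glass",.18,S2(595,36),T2(588,450))]:
    print(n,onz(s,*a,z),onz(t,*b,z),tri((s,*a),(t,*b)))
for n,p in [("screwNE",(283,396)),("screwNW",(95,397)),("screwSW",(95,510)),("screwSE",(283,507))]: print(n,onz(t,*T(*p),.062))
for n,p in [("sc",(66,190)),("sc",(288,178)),("sc",(242,268)),("corner",(48,202)),("corner",(305,172)),("corner",(245,288))]: print(n,onz(s,*S(*p),.062))
for n,p in [("footTL",(487,375)),("TR",(624,375)),("BR",(624,550)),("BL",(487,552))]: print(n,onz(t,*T2(*p),.02))
# predicted barrel rear for several azimuths
g=(onz(s,*S2(595,36),.18)+onz(t,*T2(588,450),.18))/2
for az in range(120,250,10):
    a=np.radians(az); d=np.array([np.sin(.611)*np.cos(a),np.sin(.611)*np.sin(a),np.cos(.611)])
    q=g-.105*d; u=proj(s,q);v=proj(t,q); print(az,(u-[140,185])*4+[400,0],(v-[305,150])*5+[400,300])
E
```

```text
flange [0.5747 0.142  0.068 ] [0.5773 0.1391 0.068 ] [0.5764 0.1406 0.0697]
pin [0.5423 0.1851 0.076 ] [0.5452 0.1827 0.076 ] [0.5443 0.184  0.0782]
knob [0.5585 0.0966 0.122 ] [0.5421 0.0882 0.122 ] [0.5452 0.0904 0.1011]
glass [ 0.6296 -0.1812  0.18  ] [ 0.6297 -0.183   0.18  ] [ 0.6295 -0.1823  0.1794]
screwNE [0.6085 0.0789 0.062 ]
screwNW [0.6069 0.2003 0.062 ]
screwSW [0.5331 0.1981 0.062 ]
screwSE [0.5359 0.0778 0.062 ]
sc [0.6081 0.0815 0.062 ]
sc [0.5325 0.1998 0.062 ]
sc [0.6058 0.2011 0.062 ]
corner [0.6213 0.0757 0.062 ]
corner [0.5232 0.2074 0.062 ]
corner [0.6175 0.2084 0.062 ]
footTL [ 0.7191 -0.1393  0.02  ]
TR [ 0.7199 -0.2318  0.02  ]
BR [ 0.5997 -0.2294  0.02  ]
BL [ 0.5977 -0.1381  0.02  ]
120 [514.19  120.823] [648.1411 435.7806]
130 [514.185  133.9448] [638.4203 422.5904]
140 [517.0702 146.7475] [626.566 411.198]
150 [522.7946 158.8254] [612.9375 401.9391]
160 [531.2127 169.786 ] [597.9446 395.0854]
170 [542.0851 179.2649] [582.0355 390.8376]
180 [555.0837 186.9406] [565.6841 389.3199]
190 [569.801  192.5486] [549.3766 390.577 ]
200 [585.7636 195.8936] [533.5982 394.5729]
210 [602.4506 196.8585] [518.8195 401.1918]
220 [619.313  195.4101] [505.4831 410.2408]
230 [635.7968 191.6006] [493.9914 421.4546]
240 [651.3644 185.5648] [484.6938 434.5031]
```

Request:
jog_arm --pt "0.0155 -0.027 -0.002 0 0 -0.061 0.7" --pt "0.0155 -0.027 -0.002 0 0 -0.061 0.7" --pt "0.0155 -0.027 -0.002 0 0 -0.061 0.7" --pt "0.0155 -0.027 -0.002 0 0 -0.061 0.7" --pt "0.0155 -0.027 -0.002 0 0 -0.061 0.7" --pt "0.0155 -0.027 -0.002 0 0 -0.061 0.7" --pt "0.0155 -0.027 -0.002 0 0 -0.061 0.7" --pt "0.0155 -0.027 -0.002 0 0 -0.061 0.7" --pt "0.0155 -0.027 -0.002 0 0 -0.061 0.7" --pt "0.0155 -0.027 -0.002 0 0 -0.061 0.7"

```text
t: 1.2
eef_pos: [0.3877, 0.3623, 0.2332]
tool_rot: [-0.0, 0.464, 0.886, 0.0]
contact_force: [0.3, -0.1, -0.0]
gripper_width: 0.703
grasp_force: 0.0
```

Request:
jog_arm --pt "0.0155 -0.027 -0.002 0 0 -0.061 0.7" --pt "0.0155 -0.027 -0.002 0 0 -0.061 0.7" --pt "0.0155 -0.027 -0.002 0 0 -0.061 0.7" --pt "0.0155 -0.027 -0.002 0 0 -0.061 0.7" --pt "0.0155 -0.027 -0.002 0 0 -0.061 0.7" --pt "0.0155 -0.027 -0.002 0 0 -0.061 0.7" --pt "0.0155 -0.027 -0.002 0 0 -0.061 0.7" --pt "0.0155 -0.027 -0.002 0 0 -0.061 0.7" --pt "0.0155 -0.027 -0.002 0 0 -0.061 0.7" --pt "0.0155 -0.027 -0.002 0 0 -0.061 0.7"

```text
t: 2.2
eef_pos: [0.5424, 0.0923, 0.2133]
tool_rot: [0.0, 0.708, 0.706, 0.0]
contact_force: [0.3, 0.7, 1.0]
gripper_width: 0.703
grasp_force: 0.0
```

```bash
python3 - <<'E'
from h import *
np.set_printoptions(precision=4,suppress=True)
o=bot.get_obs();print(o["t"],o["eef_pos"],o["tool_rot"],o["q"])
c=bot.read_camera("wrist");print(c["eye"],c["attitude"],c["K"][0])
for p in [(.542,.091,.122),(.545,.091,.099),(.573,.140,.132),(.545,.184,.076)]: print(proj(c,p))
a=(255*(c["img"]/255.)**.6).astype(np.uint8)
cv2.imwrite("pics/w1.png",a[:,:,::-1])
E
```

```text
2.2 [0.5424 0.0923 0.2133] [0.     0.7083 0.7059 0.0001] [-0.6615  0.3379  0.4718  1.9229 -0.19    0.924  -0.1007]
[0.5427 0.1752 0.3332] [ 0.1643  0.9864 -0.0015 -0.0006] [332.3138   0.     283.4457]
[283.0523 224.6261]
[287.1135 213.2275]
[333.8037 155.5155]
[286.8485  81.5149]
```

View pics/w1.png

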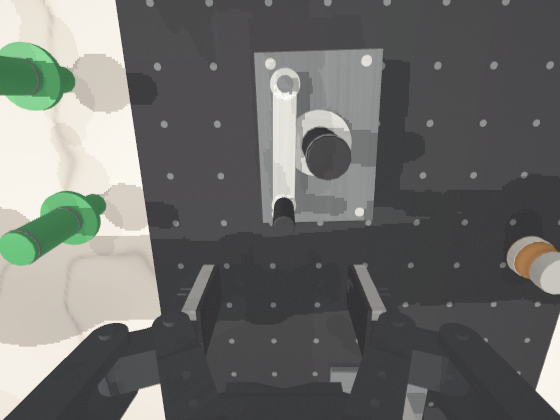

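The wrist view shows the knob top at (284,225) and the pin at (285,83), both as predicted. The tube top is at (328,155), about 3.5 mm nearer in x than predicted. I'll lower onto the knob and cage it.

Request:
jog_arm --pt "0 -0.001 -0.02 0 0 0 0.7" --pt "0 0 -0.02 0 0 0 0.7" --pt "0 0 -0.02 0 0 0 0.7" --pt "0 0 -0.02 0 0 0 0.7" --pt "0 0 -0.015 0 0 0 0.7" --pt "0 0 -0.008 0 0 0 0.5" --pt "0 0 0 0 0 0 0.3" --pt "0 0 0 0 0 0 0.3" --pt "0 0 0 0 0 0 0.3" --newtons 20

```text
t: 3.15
eef_pos: [0.5426, 0.093, 0.1112]
tool_rot: [0.0, 0.707, 0.707, 0.001]
contact_force: [0.5, 0.1, 0.2]
gripper_width: 0.302
grasp_force: 0.0
```

```bash
python3 - <<'E'
import numpy as np
# arc about pin (.544,.184), r .093, from 0.02 to 1.66 in 20 rows
a=np.linspace(0.02,1.68,21); P=np.c_[-np.sin(a),-np.cos(a)]*.093
print(np.round(np.diff(P,axis=0),4).tolist(), np.diff(a)[0])
E
```

```text
[[-0.0077, 0.0005], [-0.0076, 0.0011], [-0.0075, 0.0017], [-0.0073, 0.0024], [-0.0071, 0.003], [-0.0069, 0.0035], [-0.0065, 0.0041], [-0.0062, 0.0046], [-0.0058, 0.0051], [-0.0053, 0.0056], [-0.0048, 0.006], [-0.0043, 0.0064], [-0.0038, 0.0067], [-0.0032, 0.007], [-0.0026, 0.0073], [-0.002, 0.0074], [-0.0014, 0.0076], [-0.0008, 0.0077], [-0.0001, 0.0077], [0.0005, 0.0077]] 0.08299999999999999
```

Request:
jog_arm --pt "-0.0077 0.0005 0 0 0 -0.08 0.3" --pt "-0.0076 0.001 0 0 0 -0.08 0.3" --pt "-0.0075 0.0017 0 0 0 -0.08 0.3" --pt "-0.0073 0.0024 0 0 0 -0.08 0.3" --pt "-0.0071 0.003 0 0 0 -0.08 0.3" --pt "-0.0069 0.0035 0 0 0 -0.08 0.3" --pt "-0.0065 0.004 0 0 0 -0.08 0.3" --pt "-0.0062 0.0046 0 0 0 -0.08 0.3" --pt "-0.0058 0.005 0 0 0 -0.08 0.3" --pt "-0.0053 0.0055 0 0 0 -0.08 0.3"

```text
t: 4.15
eef_pos: [0.4746, 0.1244, 0.1112]
tool_rot: [-0.0, 0.927, 0.374, 0.001]
contact_force: [1.4, -0.4, -0.3]
gripper_width: 0.298
grasp_force: 0.3
```

Request:
jog_arm --pt "-0.0048 0.006 0 0 0 -0.08 0.3" --pt "-0.0043 0.0064 0 0 0 -0.08 0.3" --pt "-0.0038 0.0067 0 0 0 -0.08 0.3" --pt "-0.0032 0.007 0 0 0 -0.08 0.3" --pt "-0.0026 0.0073 0 0 0 -0.08 0.3" --pt "-0.002 0.0074 0 0 0 -0.08 0.3" --pt "-0.0014 0.0076 0 0 0 -0.08 0.3" --pt "-0.0008 0.0077 0 0 0 -0.08 0.3" --pt "0 0.006 0 0 0 -0.08 0.3" --pt "0 0.003 0 0 0 -0.05 0.3"

```text
t: 5.15
eef_pos: [0.452, 0.1888, 0.111]
tool_rot: [0.0, 1.0, -0.001, 0.001]
contact_force: [2.8, -8.8, -0.1]
gripper_width: 0.299
grasp_force: 4.6
```

The force at the end shows the lever is against its stop. Next I lift off and move above the tube.

Request:
jog_arm --pt "0 -0.004 0 0 0 0 0.3" --pt "0 0 0.02 0 0 0 0.35" --pt "0 0 0.03 0 0 0 0.35" --pt "0 0 0.035 0 0 0 0.5" --pt "0.01 -0.005 0.015 0 0 0 0.7" --pt "0.025 -0.01 0 0 0 0 0.8" --pt "0.03 -0.012 0 0 0 0 0.8" --pt "0.03 -0.01 0 0 0 0 0.8" --pt "0.022 -0.006 0 0 0 0 0.8" --pt "0 0 0 0 0 0 0.8"

```text
t: 6.15
eef_pos: [0.5708, 0.1406, 0.2112]
tool_rot: [0.0, 1.0, -0.0, 0.001]
contact_force: [0.1, -0.7, -0.0]
gripper_width: 0.803
grasp_force: 0.0
```

```bash
python3 - <<'E'
from h import *
np.set_printoptions(precision=4,suppress=True)
o=bot.get_obs();print(o["t"],o["eef_pos"],o["tool_rot"],o["q"])
c=bot.read_camera("wrist");print(c["eye"],c["attitude"])
for p in [(.5695,.140,.132),(.544,.184,.076),(.451,.186,.122)]: print(proj(c,p))
a=(255*(c["img"]/255.)**.6).astype(np.uint8)
cv2.imwrite("pics/w2.png",a[:,:,::-1])
E
```

```text
6.15 [0.5708 0.1406 0.2112] [ 0.0002  1.     -0.0004  0.0015] [-1.0226  0.5276  0.9313  1.8577 -0.4977  1.0061 -1.4524]
[0.6542 0.1397 0.3314] [-0.1156 -0.6974  0.6978  0.1158]
[283.1414 232.5809]
[230.5057 234.5072]
[225.3426 365.4636]
```

View pics/w2.png

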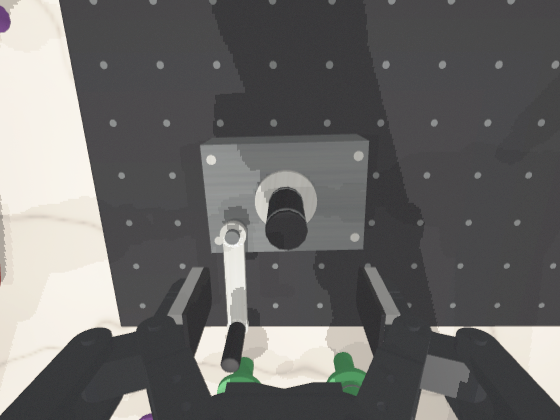

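The lever lies along -x, fully open. The tube top is at about (287,231), which puts its axis at y≈0.1377. I'll descend and grip.

Request:
jog_arm --pt "-0.001 -0.003 -0.02 0 0 0 0.8" --pt "0 0 -0.025 0 0 0 0.8" --pt "0 0 -0.025 0 0 0 0.8" --pt "0 0 -0.02 0 0 0 0.8" --pt "0 0 -0.01 0 0 0 0.8" --pt "0 0 -0.004 0 0 0 0.6" --pt "0 0 0 0 0 0 0.4" --pt "0 0 0 0 0 0 0.2" --pt "0 0 0 0 0 0 0.1" --pt "0 0 0 0 0 0 0.1" --newtons 60

```text
t: 7.2
eef_pos: [0.5678, 0.1393, 0.1074]
tool_rot: [-0.0, 1.0, 0.0, 0.001]
contact_force: [-1.3, -0.1, 6.4]
gripper_width: 0.312
grasp_force: 59.3
```

Request:
jog_arm --pt "0 0 0 0 0 0 0.1" --pt "0 0 0 0 0 0 0.1" --pt "0 0 0.004 0 0 0 0.1" --pt "0 0 0.006 0 0 0 0.1"

```text
t: 7.6
eef_pos: [0.5667, 0.1392, 0.1163]
tool_rot: [0.0, 1.0, 0.0, -0.0]
contact_force: [-0.2, -1.4, -1.4]
gripper_width: 0.315
grasp_force: 59.0
```

Request:
jog_arm --pt "0 0 0.01 0 0 0 0.1" --pt "0 0 0.02 0 0 0 0.1" --pt "0 0 0.02 0 0 0 0.1" --pt "0 0 0.025 0 0 0 0.1" --pt "0 0 0.03 0 0 0 0.1" --pt "0 0 0.03 0 0 0 0.1" --pt "0 0 0.03 0 0 0 0.1" --pt "0 0 0.03 0 0 0 0.1" --pt "0 0 0.02 0 0 0 0.1" --pt "0 0 0.01 0 0 0 0.1"

```text
t: 8.6
eef_pos: [0.5677, 0.1388, 0.3437]
tool_rot: [-0.001, 1.0, 0.0, 0.001]
contact_force: [-0.1, -0.1, -2.0]
gripper_width: 0.312
grasp_force: 59.2
```

```bash
python3 - <<'E'
from h import *
np.set_printoptions(precision=4,suppress=True)
o=bot.get_obs();print(o["t"],o["eef_pos"],o["tool_rot"],o["q"],o["grasp_force"])
c=bot.read_camera("scene")
cc=bot.read_camera("wrist")
a=np.vstack([cv2.resize(c["img"][60:300,100:420],(400,300)),cv2.resize(cc["img"],(400,300))])
a=(255*(a/255.)**.6).astype(np.uint8)
cv2.imwrite("pics/s3.png",a[:,:,::-1])
E
```

```text
8.6 [0.5677 0.1388 0.3437] [-0.0007  1.      0.0001  0.0013] [-1.1271  0.3887  1.0533  1.7139 -0.3562  1.245  -1.5608] 59.18105185031891
```

View pics/s3.png

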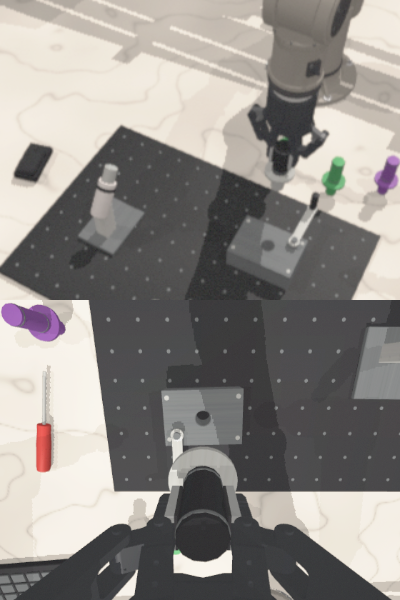

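The tube is out, held upright by the fingers, and the lever stayed open. Next I move to a point 80 mm short of the target along the sight line, tilting on the way.

Request:
jog_arm --pt "-0.0028 -0.016 0 0 -0.03 0 0.1" --pt "-0.0028 -0.016 0 0 -0.03 0 0.1" --pt "-0.0028 -0.016 0 0 -0.03 0 0.1" --pt "-0.0028 -0.016 0 0 -0.03 0 0.1" --pt "-0.0028 -0.016 0 0 -0.03 0 0.1" --pt "-0.0028 -0.016 0 0 -0.03 0 0.1" --pt "-0.0028 -0.016 0 0 -0.03 0 0.1" --pt "-0.0028 -0.016 0 0 -0.03 0 0.1" --pt "-0.0028 -0.016 0 0 -0.03 0 0.1" --pt "-0.0028 -0.016 0 0 -0.03 0 0.1"

```text
t: 9.7
eef_pos: [0.538, -0.0214, 0.3397]
tool_rot: [0.001, 0.989, 0.001, 0.149]
contact_force: [-0.3, -0.2, -1.8]
gripper_width: 0.315
grasp_force: 59.3
```

Request:
jog_arm --pt "-0.0028 -0.016 0 0 -0.031 0 0.1" --pt "-0.0028 -0.016 0 0 -0.031 0 0.1" --pt "-0.0028 -0.016 0 0 -0.031 0 0.1" --pt "-0.0028 -0.016 0 0 -0.031 0 0.1" --pt "-0.0028 -0.016 0 0 -0.031 0 0.1" --pt "-0.0028 -0.016 0 0 -0.031 0 0.1" --pt "-0.0028 -0.016 0 0 -0.031 0 0.1" --pt "-0.0028 -0.016 0 0 -0.031 0 0.1" --pt "-0.0028 -0.016 0.002 0 -0.031 0 0.1" --pt "-0.0028 -0.016 0.002 0 -0.031 0 0.1"

```text
t: 10.7
eef_pos: [0.5097, -0.1811, 0.3437]
tool_rot: [0.0, 0.954, 0.0, 0.3]
contact_force: [1.2, 0.6, -0.7]
gripper_width: 0.312
grasp_force: 59.3
```

```bash
python3 - <<'E'
from h import *
np.set_printoptions(precision=4,suppress=True)
o=bot.get_obs();print(o["t"],o["eef_pos"],rot(o["tool_rot"]).as_matrix()[:,2],o["q"],o["grasp_force"])
c=bot.read_camera("wrist");print(c["eye"],c["attitude"])
g=np.array([.6295,-.182,.18])
print(proj(c,g))
for az in (160,170,180,190,200):
    a=np.radians(az); d=np.array([np.sin(.611)*np.cos(a),np.sin(.611)*np.sin(a),np.cos(.611)]); print(az,proj(c,g-.105*d),proj(c,g+.04*d))
a=(255*(c["img"]/255.)**.6).astype(np.uint8)
cv2.imwrite("pics/w4.png",a[:,:,::-1])
E
```

```text
10.7 [ 0.5097 -0.1811  0.3437] [ 0.5715  0.     -0.8206] [-0.8605 -0.3252  1.0146  2.1973  0.3042  0.5302 -1.5712] 59.3365752696991
[ 0.5095 -0.1819  0.4899] [-0.0976  0.7006 -0.7001  0.0975]
[283.6531 177.3975]
160 [299.6007 160.5037] [274.7708 186.8067]
170 [291.7331 158.559 ] [279.1406 187.9182]
180 [283.6465 157.9014] [283.6568 188.2955]
190 [275.559  158.5464] [288.1735 187.9255]
200 [267.6887 160.4789] [292.545  186.8209]
```

View pics/w4.png

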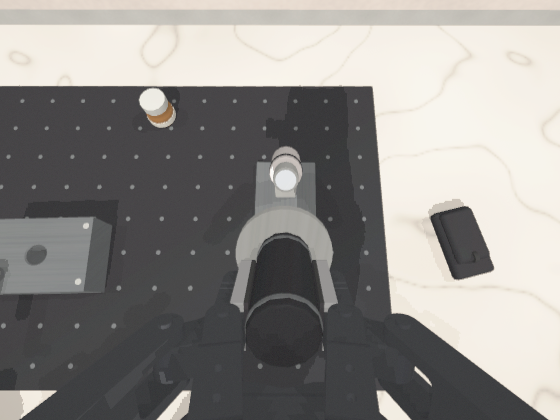

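The wrist view shows the glass at (286,180), within 2–3 mm of the estimate, and the barrel directly behind it (azimuth ≈180°). I'll advance along the sight line.

Request:
jog_arm --pt "0.006 -0.001 -0.008 0 -0.003 0 0.1" --pt "0.006 -0.001 -0.008 0 0 0 0.1" --pt "0.006 0 -0.008 0 0 0 0.1" --pt "0.006 0 -0.008 0 0 0 0.1" --pt "0.006 0 -0.008 0 0 0 0.1" --pt "0.006 0 -0.008 0 0 0 0.1" --pt "0.006 0 -0.007 0 0 0 0.1" --pt "0.003 0 -0.004 0 0 0 0.1" --pt "0.002 0 -0.002 0 0 0 0.1" --pt "0 0 0 0 0 0 0.1"

```text
t: 11.75
eef_pos: [0.5527, -0.1801, 0.2878]
tool_rot: [0.001, 0.954, 0.0, 0.301]
contact_force: [-0.5, -0.1, -2.1]
gripper_width: 0.314
grasp_force: 59.9
```

```bash
python3 - <<'E'
from h import *
np.set_printoptions(precision=4,suppress=True)
o=bot.get_obs();z=rot(o["tool_rot"]).as_matrix()[:,2]
print(o["t"],o["eef_pos"],z,o["grasp_force"],o["contact_force"],abs(o["joint_vel"]).max())
c=bot.read_camera("scene")
f=o["eef_pos"]+.0854*z; print(f,proj(c,f),proj(c,f-.11*z))
a=cv2.resize(c["img"][110:260,120:320],(800,600),interpolation=cv2.INTER_CUBIC)
a=(255*(a/255.)**.6).astype(np.uint8)
for p,col in((f,(255,0,0)),(f-.11*z,(255,0,0)),((.629,-.183,.18),(0,255,0))): cv2.circle(a,tuple(int(v) for v in (proj(c,p)-[120,110])*4),4,col,1)
cv2.imwrite("pics/s5.png",a[:,:,::-1])
E
```

```text
11.75 [ 0.5527 -0.1801  0.2878] [ 0.5747 -0.0009 -0.8183] 59.899245500564575 [-0.4652 -0.0823 -2.1095] 0.01631692864368163
[ 0.6018 -0.1801  0.2179] [193.8598 176.3978] [204.9909 133.1801]
```

View pics/s5.png

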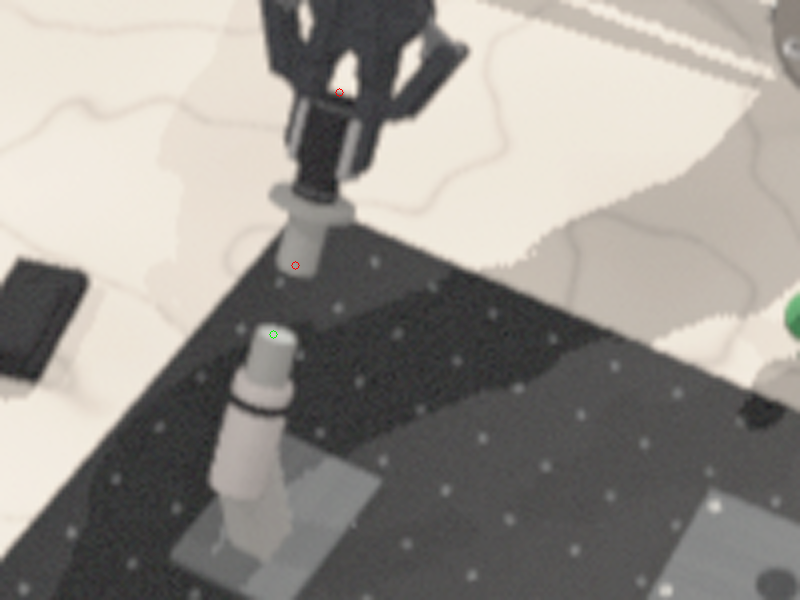

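The tube lines up with the barrel with a gap of about 46 mm. I'll shift it sideways and forward a little, let it settle and hand in.

Request:
jog_arm --pt "0.001 -0.002 -0.002 0 0 0 0.1" --pt "0.001 -0.001 -0.002 0 0 0 0.1" --pt "0 0 0 0 0 0 0.1" --pt "0 0 0 0 0 0 0.1" --pt "0 0 0 0 0 0 0.1" --pt "0 0 0 0 0 0 0.1" --pt "0 0 0 0 0 0 0.1" --pt "0 0 0 0 0 0 0.1"

```text
t: 12.6
eef_pos: [0.552, -0.182, 0.2874]
tool_rot: [0.002, 0.953, -0.0, 0.303]
contact_force: [-1.1, 0.4, -2.1]
gripper_width: 0.312
grasp_force: 59.9
```

```bash
python3 - <<'E'
from h import *
o=bot.get_obs();z=rot(o["tool_rot"]).as_matrix()[:,2]
d=o["eef_pos"]+.0854*z-[.629,-.183,.18]; n=np.array([-np.sin(.611),0,np.cos(.611)])
print(d@n,d-d@n*n,np.degrees(np.arccos(-z@n)),abs(o["joint_vel"]).max())
ok=.03<d@n<.05 and np.linalg.norm(d-d@n*n)<.008
if ok: print(bot.hand_in())
E
```

```text
0.0467573815495987 [-0.00088207  0.00070522 -0.00061781] 0.2762258424687389 0.0029697029641301406
the job is handed in; nothing more can be done
None
```

I handed the job in at 12.6 s. The clamp lever is open at its stop, and the tube is drawn and held still in line with the microscope. By my estimate the gap is about 47 mm, with the tube roughly 1 mm and 0.3° off the line of sight. The hand-in returned no verdict, so I can't confirm the result.

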